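# Find the solid support pillar by weight and hold it over the mould plate

### The job

Two support pillars that look the same stand at the two ends of the tray: one is solid, the other hollow. Lift each of them in turn at least 5 cm, keep it still there for a second to feel its weight, and put the lighter one back standing in the tray where it stood. Finish while holding the heavier one in the gripper, upright and still, centred about 5 cm above the round pocket of the mould plate and touching nothing else; do not knock a pillar over, and leave everything else on the bench alone.

Things in the scene. Friction and masses are not known exactly. Their poses are not given: they have to be found in the camera images.
- pillar_a_mid (a point): one of two outwardly identical support pillars, bare turned steel: an upright round post 38 mm in diameter standing on a round foot flange 46 mm in diameter and 8 mm thick, 70 mm tall in all. One of the two is solid (about 0.6 to 0.75 kg), the other is hollow inside (about 0.28 to 0.38 kg); which is which, and which stands at which end of the tray, is not known. Point: on its axis half-way up, 35 mm above its underside; its z axis points up along the post.
- pillar_b_mid (a point): the other of the two outwardly identical support pillars, bare turned steel: an upright round post 38 mm in diameter standing on a round foot flange 46 mm in diameter and 8 mm thick, 70 mm tall in all. One of the two is solid (about 0.6 to 0.75 kg), the other is hollow inside (about 0.28 to 0.38 kg); which is which, and which stands at which end of the tray, is not known. Point: on its axis half-way up, 35 mm above its underside; its z axis points up along the post.
- pillar_a: the pillar of pillar_a_mid as a body; origin at the centre of its underside, z up.
- pillar_b: the pillar of pillar_b_mid as a body; origin at the centre of its underside, z up.
- tray: shallow grey plastic tray, fixed to the bench, 125 mm (its x) by 270 mm (its y), walls 5 mm thick and 14 mm high, floor 5 mm thick. Origin at the centre of its underside, on the bench. The pillars stand on its floor about 80 mm either side of its centre along its y; with the fingers closing along the tray's x nothing is in their way. Two small yellow springs stand near its centre.
- pocket (a point): centre of the mouth of the one round pocket, 51 mm wide and 18 mm deep, in the middle of the mould plate, level with the plate's top face 45 mm above the bench; z up, x and y along the plate's sides.
- plate: bare metal mould plate, fixed to the bench, 220 mm (x) by 200 mm (y) by 45 mm high, with four upright guide pins 18 mm thick that stand 35 mm above its top face, 90 mm from its centre along x and 80 mm along y. Origin at the centre of its underside.
- spring_1: bystander: yellow coil spring, 25 mm wide, 33 mm tall, standing in the tray's middle, about 25 mm from its centre toward its -x side. Origin under its centre.
- spring_2: bystander: like spring_1, about 25 mm from the tray's centre toward its +x side.
- case: bystander: green closed case 75 x 140 x 36 mm. Origin under its centre.
- magnet_base: bystander: dark steel block 55 x 60 x 50 mm with a T-handle, 92 mm tall in all. Origin under its centre.
- hex_key: bystander: steel L-shaped key 160 mm long with a 45 mm foot, 9 mm thick, lying flat. Origin under the middle of its long arm.
- wood_block: bystander: wooden block 60 x 90 x 40 mm. Origin under its centre.
- spray_can: bystander: white can 60 mm wide, 170 mm tall. Origin under its centre.
Not all that is in view belongs to the job. Leave any blue or green look-alike of the pillar_a alone.

How it is judged:
By the outcome, as a careful person would: the job done as asked, in the order asked, and still so for the second after the job is handed in, while the arm keeps its last pose, push and grip.
It also fails if it takes over 67 s, if anything falls off the work surface, if the arm or the gripper's body presses on something with over 40 N, if the wrist force passes 120 N, or if a joint passes its speed limit or range.

### The arm

A 6-joint arm with a two-finger parallel gripper is mounted at the origin on the work surface. World frame = base frame: x ahead of the robot, y to its left, z up, the work surface at z = 0. Lengths are in mm, angles in rad, forces in N, time in s.
With the tool pointing down it reaches from about 250 to 775 mm from the base axis. Payload 4 kg.
Tool frame: the origin (TCP) lies where the fingers leave the gripper's body, on its centre line; the fingertips stand 73 mm ahead of it and the grasp point (between the pads) lies 54 mm ahead of it; y points along the fingers, z is the direction in which the jaws open and shut, and the axes are right-handed (so a half turn about y gives the same grasp; the last joint's range is limited). The gripper opens to 85 mm and grips with 20 to 120 N. Pads are 22 mm wide; open, the fingers measure 114 mm over their backs; the gripper's body (76 mm by 85 mm) begins 54 mm behind the grasp point. The pads swing forward as they close: fully open they stand 13 mm farther back than shut.
Start: joints at [1.157, 0.087, 1.371, -0, 1.684, -0.103], TCP at [168.207, 523.657, 303.941] pointing down, gripper open.
Joint ranges: [-3.1, 3.1], [-0.76, 2.03], [0.27, 2.55], [-1.08, 4.22], [0.17, 2.65], [-2.57, 2.57]. Speed limits (rad/s): [2.79, 2.79, 3.14, 3.14, 3.14, 3.14].

### API

Orientations are given as a unit quaternion [x, y, z, w].
In Python, from cell import * gives the robot as it stands.
- The arm moves only by the tool move_arm, never from a script. Its argument "increments" is a list of rows, each a list of 7 numbers: the shift along the tool's x, y, z in m, then the turn, a rotation vector about the tool's x, y, z in degrees, then the finger opening in m, from 0 to 0.0854. A call has exactly 8 rows; each row shifts and turns the commanded pose from where the row before left it, along the tool's axes as they then stand; what a row does not reach is not made up. A row lasts 1/8 s, in which the tool goes at most 62.5 mm and 10.7 degrees, less where a joint would pass 70% of its speed; a pose out of reach is approached as far as the arm can. A call with a gripper value outside its range is refused whole. The fingers move at their own pace and stop on an object; the grip force is fixed at half the most. Time passes only in rows, so rows that do not move let the fingers close, or fill a call up. It gives the time, the measured TCP pose, the force and the opening at its end, in the units of the state.
- sense(): the state, without advancing time (a new reading comes with each control period).
- get_image(name): name is "scene" or "top"; returns the picture (400x640x3 uint8, red, green, blue); there is no depth.
- camera_params(name): a dict with "fx", "fy", "cx", "cy" (pixels), "camera_from_world" (4x4, takes a point from world to camera coordinates). Camera axes: x right, y up, looking along -z (the intrinsics and any distortion apply to the point x, -y, -z); pixel columns grow to the right and rows downward; lengths in mm; the calibration is good to about 2 mm. A picture is of the moment at which its call begins. camera_params takes no time and is no camera call.
- hand_in(): hands the job in, once; it reports no verdict.
The state is a dict: "clock": time; "joint_positions": joint angles; "qd": joint speeds; "joint_efforts": joint torques, N m; "tool_pos": TCP position; "tool_rot": TCP orientation; "ft_force": force on the tool from outside, world axes, zero at the start; "ft_torque": the same for the moment, N m; "finger_gap": finger opening in mm.
Only numpy, scipy, OpenCV 4.12 (cv2) and the standard library are available. Lean on these libraries where they do the work, as an engineer would, in place of code of your own. Each camera call takes 0.05 s, during which the arm holds its last target.

## Working session

There is one attempt and no reset: what is moved stays moved. The work goes in short steps, Python scripts to look and compute and a tool call to move; the robot and the scene stay as the last step left them, time stands still between calls to the robot, and variables do not carry over. Pictures are saved under pics/ and viewed, and the job is handed in when it is done.

Besides the shell and the picture viewer there is one more tool, called after "Request:" as name([rows], argument=value, ...), one row to a line, values as JSON. move_arm: Moves the arm, as the interface text tells. Its arguments: {"type":"object","properties":{"increments":{"type":"array"}},"required":["increments"]}

```bash
mkdir -p pics
python3 - <<'E'
from cell import *
import cv2
for n in ("scene","top"):
    cv2.imwrite(f"pics/{n}0.png",get_image(n)[:,:,::-1]); p=camera_params(n);print(n,p)
print(sense())
E
```

```text
scene {'fx': 400.6254102595962, 'fy': 400.6254102595962, 'cx': 320.7739685104637, 'cy': 200.3291752550623, 'camera_from_world': array([[ 7.95957144e-01,  6.05346209e-01, -2.86222395e-03,
        -4.86062754e+02],
       [-4.66378819e-01,  6.16232470e-01,  6.34624566e-01,
         2.43599812e+02],
       [ 3.85931371e-01, -5.03799076e-01,  7.72815287e-01,
        -1.55879538e+03],
       [ 0.00000000e+00,  0.00000000e+00,  0.00000000e+00,
         1.00000000e+00]])}
top {'fx': 377.25960138318106, 'fy': 377.25960138318106, 'cx': 318.82590869024904, 'cy': 197.19907963190587, 'camera_from_world': array([[-8.40940976e-02, -9.96444537e-01,  5.14473031e-03,
         2.80153098e+01],
       [ 9.68781005e-01, -8.05488784e-02,  2.34467999e-01,
        -5.86862268e+02],
       [-2.33219954e-01,  2.47014918e-02,  9.72110225e-01,
        -9.11110187e+02],
       [ 0.00000000e+00,  0.00000000e+00,  0.00000000e+00,
         1.00000000e+00]])}
{'clock': 0.1, 'joint_positions': array([ 1.15689831e+00,  8.79297967e-02,  1.37210434e+00, -3.67791495e-07,
        1.68358615e+00, -1.03071855e-01]), 'qd': array([ 0.00096683, -0.00090986, -0.00427654,  0.00236845, -0.00090311,
       -0.00239094]), 'joint_efforts': array([ 2.72713078e-03, -3.53015757e+01, -3.14218247e+01, -1.16375863e-04,
        7.91392144e-03,  3.34624394e-05]), 'tool_pos': array([168.08666469, 523.37931856, 302.82877693]), 'tool_rot': array([ 0.69927723, -0.10963488,  0.10926864, -0.69789105]), 'ft_force': array([-0.40344213,  0.2492285 , -0.42935205]), 'ft_torque': array([-0.00498882, -0.04405006, -0.00498031]), 'finger_gap': 85.37844851480712}
```

View pics/scene0.png

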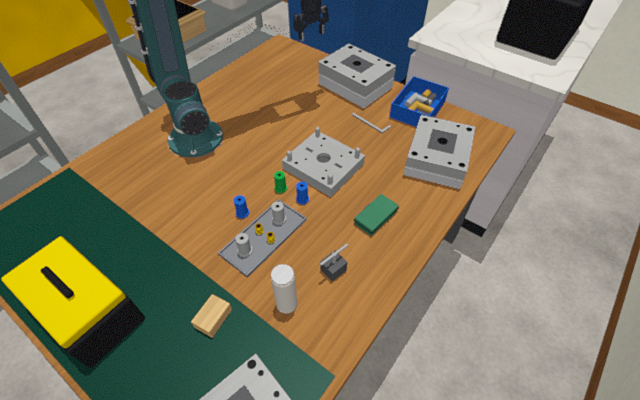

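View pics/top0.png

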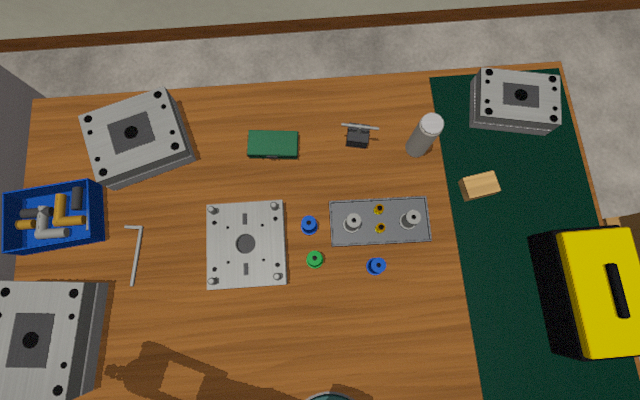

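In the top view the bare-steel pillars in the tray are at about (353,221) and (412,217). The blue look-alikes are at (309,225) and (376,266) and a green one is at (314,259), all outside the tray. The plate pocket is at (246,243). I'll enlarge crops to confirm.

Run:
```python
import cv2
a=cv2.imread("pics/top0.png");b=cv2.imread("pics/scene0.png")
cv2.imwrite("pics/t1.png",cv2.resize(a[185:285,295:445],None,fx=5.33,fy=5.33,interpolation=3)[:600])
cv2.imwrite("pics/t2.png",cv2.resize(a[190:300,195:300],None,fx=5,fy=5,interpolation=3))
cv2.imwrite("pics/s1.png",cv2.resize(b[165:280,210:320],None,fx=5,fy=5,interpolation=3))
```

```text
(no output)
```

View pics/t1.png

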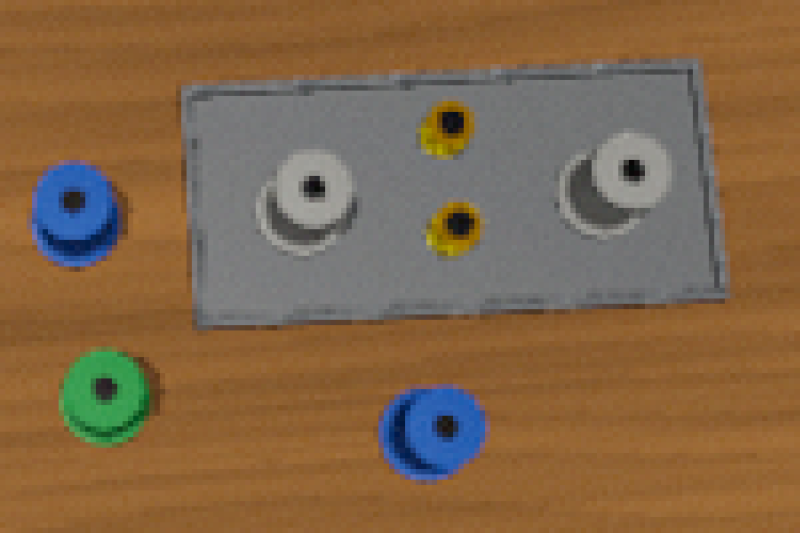

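View pics/t2.png

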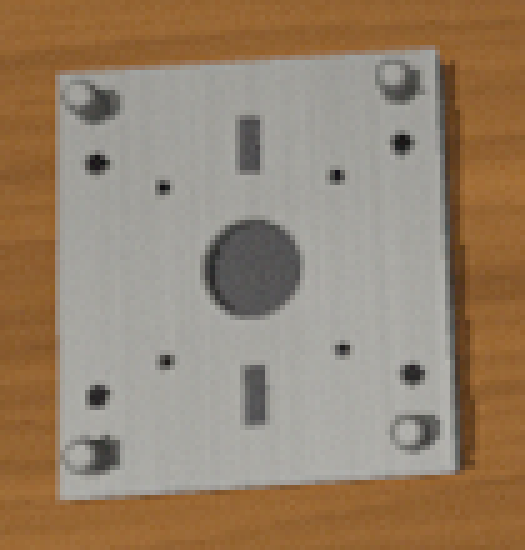

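View pics/s1.png

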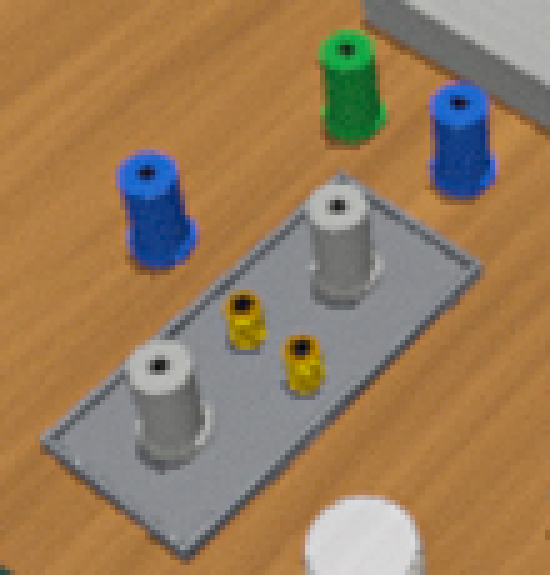

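The two grey pillars in the tray are the targets: tops at top-view crop (315,188) and (632,171), and scene crop (337,206) and (160,366). The pocket is at crop (252,269). Next I'll localise them.

```bash
cat > h.py <<'E'
import numpy as np, cv2
from cell import camera_params
P={n:camera_params(n) for n in("scene","top")}
def ray(n,u,v):
    p=P[n];T=p["camera_from_world"];d=np.array([(u-p["cx"])/p["fx"],-(v-p["cy"])/p["fy"],-1])
    R=T[:3,:3];return -R.T@T[:3,3],R.T@d
def atz(n,u,v,z):
    c,d=ray(n,u,v);return c+d*(z-c[2])/d[2]
def proj(n,X):
    p=P[n];T=p["camera_from_world"];c=T[:3,:3]@np.array(X,float)+T[:3,3]
    return np.array([p["cx"]-p["fx"]*c[0]/c[2],p["cy"]+p["fy"]*c[1]/c[2]])
def cr(c,o,s): return [(c[0]+.5)/s-.5+o[0],(c[1]+.5)/s-.5+o[1]]
E
cat > a.py <<'E'
from h import *
T=lambda c:cr(c,(295,185),5.33);Q=lambda c:cr(c,(195,190),5);S=lambda c:cr(c,(210,165),5)
np.set_printoptions(precision=1,suppress=True)
for nm,t,s in(("L",(315,188),(337,206)),("R",(632,171),(160,366))):
    print(nm,"top",atz("top",*T(t),75),"scene",atz("scene",*S(s),75))
print("flange",atz("top",*T((306,213)),9),atz("top",*T((606,194)),9))
c=[atz("top",*T(x),14) for x in((182,87),(700,60),(728,297),(197,327))]
print("tray",c,np.mean(c,0),[np.linalg.norm(c[i]-c[i-1]) for i in range(4)])
for i,j in((0,1),(3,2),(3,0),(2,1)):
    d=c[j]-c[i];print(np.degrees(np.arctan2(d[1],d[0])))
print("pocket",atz("top",*Q((252,269)),45))
c=[atz("top",*Q(x),45) for x in((57,73),(438,50),(458,470),(60,499))]
print("plate",c,np.mean(c,0),[np.linalg.norm(c[i]-c[i-1]) for i in range(4)])
# pin tops
c=[atz("top",*Q(x),80) for x in((79,97),(393,75),(410,431),(81,456))]
print("pins",c,np.mean(c,0),[np.linalg.norm(c[i]-c[i-1]) for i in range(4)])
E
python3 a.py
```

```text
L top [ 519.3 -104.5   75. ] scene [ 520.6 -106.2   75. ]
R top [ 514.8 -257.    75. ] scene [ 517.1 -258.9   75. ]
flange [ 518.  -106.1    9. ] [ 515.  -260.2    9. ]
tray [array([587.8, -48.7,  14. ]), array([ 579.8, -317.2,   14. ]), array([ 457. , -312.8,   14. ]), array([464.3, -45.1,  14. ])] [ 522.3 -181.    14. ] [np.float64(123.51029705493065), np.float64(268.5899753467556), np.float64(122.91714262548498), np.float64(267.7951031234739)]
-91.69573843758926
-91.56829683319144
-1.690059312958835
-2.060859618922984
pocket [486.3 179.   45. ]
plate [array([598.8, 278. ,  45. ]), array([594.6,  76. ,  45. ]), array([376.2,  79.3,  45. ]), array([378.8, 279.6,  45. ])] [487.1 178.2  45. ] [np.float64(220.0661989511718), np.float64(202.03314027284284), np.float64(218.47565274668773), np.float64(200.32537898982838)]
pins [array([576.7, 257.2,  80. ]), array([574.9,  97.1,  80. ]), array([396.1,  98.8,  80. ]), array([397.6, 259.3,  80. ])] [486.3 178.1  80. ] [np.float64(179.15990030556046), np.float64(160.05477303064225), np.float64(178.88648144241427), np.float64(160.4494530910821)]
```

```bash
cat >> h.py <<'E'
from scipy.spatial.transform import Rotation as Ro
np.set_printoptions(precision=2,suppress=True)
def goal(yawdeg):  # jaw axis direction in world deg
    a=np.radians(yawdeg);z=np.array([np.cos(a),np.sin(a),0]);y=np.array([0,0,-1.]);x=np.cross(y,z)
    return Ro.from_matrix(np.c_[x,y,z])
def plan(tcp,yaw,s):
    R=Ro.from_quat(s["tool_rot"]);d=R.inv().apply(np.array(tcp)-s["tool_pos"]);r=np.degrees((R.inv()*goal(yaw)).as_rotvec())
    rg=goal(yaw).inv().apply(np.array(tcp)-s["tool_pos"])
    print("tcp",s["tool_pos"],"shift(tool now)",d,"shift(goal axes)",rg,"rot",r,"q6",s["joint_positions"][5],"clock",s["clock"],"F",s["ft_force"],"gap",s["finger_gap"])
def st(s):print({k:np.round(s[k],2) for k in s})
E
python3 - <<'E'
from h import *
from cell import sense
s=sense();print(Ro.from_quat(s["tool_rot"]).as_matrix())
for y in(-1.8,178.2): plan((516,-258.5,250),y,s)
print("can",atz("top",432,124,170),atz("top",419,149,0),"magnet",atz("top",358,136,50),"blue",atz("top",309,223,70),atz("top",378,265,70),"green",atz("top",314.5,258,70))
E
```

```text
[[ 0.95 -0.    0.31]
 [-0.31 -0.    0.95]
 [-0.   -1.   -0.  ]]
tcp [168.09 523.38 302.83] shift(tool now) [ 570.39   54.   -637.9 ] shift(goal axes) [770.57  52.83 372.3 ] rot [ 0.11 73.99  0.06] q6 -0.10307185520209027 clock 0.1 F [-0.4   0.25 -0.43] gap 85.37844851480712
tcp [168.09 523.38 302.83] shift(tool now) [ 570.39   54.   -637.9 ] shift(goal axes) [-770.57   52.83 -372.3 ] rot [   0.07 -106.01   -0.12] q6 -0.10307185520209027 clock 0.1 F [-0.4   0.25 -0.43] gap 85.37844851480712
can [ 723.59 -309.73  170.  ] [ 722.37 -322.66    0.  ] magnet [ 756.25 -144.08   50.  ] blue [521.55   9.67  70.  ] [ 401.6  -153.46   70.  ] green [432.07   2.87  70.  ]
```

```bash
cat >> h.py <<'E'
def rows(tcp,yaw,s,N,gap):
    R=Ro.from_quat(s["tool_rot"]);rv=(R.inv()*goal(yaw)).as_rotvec()/N;dp=(np.array(tcp)-s["tool_pos"])/N/1000
    for i in range(N):
        print([round(float(x),4) for x in R.inv().apply(dp)]+[round(float(x),2) for x in np.degrees(rv)]+[gap]); R=R*Ro.from_rotvec(rv)
E
python3 - <<'E'
from h import *
from cell import sense
rows((519.5,-105.3,230),-1.8,sense(),16,.085)
E
```

```text
[0.0329, 0.0046, -0.0307, 0.01, 4.62, 0.0, 0.085]
[0.0353, 0.0046, -0.0279, 0.01, 4.62, 0.0, 0.085]
[0.0374, 0.0046, -0.025, 0.01, 4.62, 0.0, 0.085]
[0.0393, 0.0046, -0.0219, 0.01, 4.62, 0.0, 0.085]
[0.041, 0.0046, -0.0187, 0.01, 4.62, 0.0, 0.085]
[0.0423, 0.0046, -0.0153, 0.01, 4.62, 0.0, 0.085]
[0.0434, 0.0046, -0.0118, 0.01, 4.62, 0.0, 0.085]
[0.0442, 0.0046, -0.0083, 0.01, 4.62, 0.0, 0.085]
[0.0448, 0.0046, -0.0047, 0.01, 4.62, 0.0, 0.085]
[0.045, 0.0046, -0.0011, 0.01, 4.62, 0.0, 0.085]
[0.0449, 0.0046, 0.0026, 0.01, 4.62, 0.0, 0.085]
[0.0446, 0.0046, 0.0062, 0.01, 4.62, 0.0, 0.085]
[0.0439, 0.0046, 0.0097, 0.01, 4.62, 0.0, 0.085]
[0.043, 0.0046, 0.0133, 0.01, 4.62, 0.0, 0.085]
[0.0418, 0.0046, 0.0167, 0.01, 4.62, 0.0, 0.085]
[0.0403, 0.0046, 0.02, 0.01, 4.62, 0.0, 0.085]
```

Request:
move_arm([
  [0.033,0.0046,-0.031,0,4.6,0,0.085],
  [0.035,0.0046,-0.028,0,4.6,0,0.085],
  [0.037,0.0046,-0.025,0,4.6,0,0.085],
  [0.039,0.0046,-0.022,0,4.6,0,0.085],
  [0.041,0.0046,-0.019,0,4.6,0,0.085],
  [0.042,0.0046,-0.015,0,4.6,0,0.085],
  [0.043,0.0046,-0.012,0,4.6,0,0.085],
  [0.044,0.0046,-0.008,0,4.6,0,0.085],
])

```text
clock: 1.1
tool_pos: [343.0, 208.9, 266.6]
tool_rot: [0.628, -0.325, 0.325, -0.628]
ft_force: [-0.3, 0.6, -0.3]
finger_gap: 85.0
```

Request:
move_arm([
  [0.045,0.0046,-0.005,0,4.6,0,0.085],
  [0.045,0.0046,-0.001,0,4.6,0,0.085],
  [0.045,0.0046,0.003,0,4.6,0,0.085],
  [0.045,0.0046,0.006,0,4.6,0,0.085],
  [0.044,0.0046,0.01,0,4.6,0,0.085],
  [0.043,0.0046,0.013,0,4.6,0,0.085],
  [0.042,0.0046,0.017,0,4.6,0,0.085],
  [0.04,0.0046,0.02,0,4.6,0,0.085],
])

```text
clock: 2.1
tool_pos: [521.0, -105.0, 229.6]
tool_rot: [-0.493, 0.507, -0.506, 0.493]
ft_force: [0.0, 0.7, -0.8]
finger_gap: 84.8
```

Run:
```python
from h import *
from cell import sense
plan((519.5,-105.3,96),-1.8,sense())
```

```text
tcp [ 521.04 -104.95  229.55] shift(tool now) [  0.46 133.55  -1.42] shift(goal axes) [  0.4  133.55  -1.53] rot [ 0.05  0.22 -0.03] q6 -0.27807661572283804 clock 2.1 F [ 0.03  0.71 -0.82] gap 84.84481347379621
```

Request:
move_arm([
  [0,0.015,-0.0015,0,0.2,0,0.085],
  [0,0.015,0,0,0,0,0.085],
  [0,0.015,0,0,0,0,0.085],
  [0,0.015,0,0,0,0,0.085],
  [0,0,0,0,0,0,0.085],
  [0,0,0,0,0,0,0.085],
  [0,0,0,0,0,0,0.085],
  [0,0,0,0,0,0,0.085],
])

```text
clock: 3.1
tool_pos: [519.5, -103.7, 171.0]
tool_rot: [0.493, -0.507, 0.507, -0.493]
ft_force: [-0.3, -0.2, 0.4]
finger_gap: 85.1
```

Run:
```python
from h import *
from cell import *
plan((519.5,-105.3,96),-1.8,sense())
b=get_image("scene")[:,:,::-1]
a=get_image("top")[:,:,::-1]
cv2.imwrite("pics/d1.png",np.hstack([cv2.resize(b[130:280,200:320],(400,500),interpolation=3),cv2.resize(a[165:285,300:396],(400,500),interpolation=3)]))
```

```text
tcp [ 519.53 -103.67  171.  ] shift(tool now) [ 1.61 75.   -0.08] shift(goal axes) [ 1.63 75.    0.02] rot [-0.07  0.19  0.02] q6 -0.2760043457087366 clock 3.1 F [-0.26 -0.25  0.35] gap 85.05783996692347
```

View pics/d1.png

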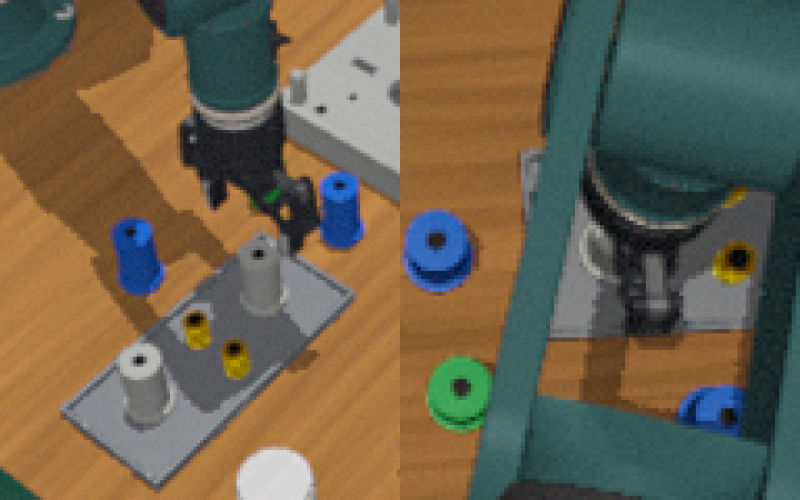

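The scene view shows the open jaws straddling the far pillar, whose top is at crop (262,245). Next: descend, settle, then close.

Request:
move_arm([
  [0.0016,0.015,0,0,0.2,0,0.085],
  [0,0.015,0,0,0,0,0.085],
  [0,0.015,0,0,0,0,0.085],
  [0,0.015,0,0,0,0,0.085],
  [0,0.01,0,0,0,0,0.085],
  [0,0.005,0,0,0,0,0.085],
  [0,0,0,0,0,0,0.085],
  [0,0,0,0,0,0,0.085],
])

```text
clock: 4.2
tool_pos: [519.6, -105.3, 95.9]
tool_rot: [0.492, -0.507, 0.508, -0.492]
ft_force: [1.3, 0.8, 0.7]
finger_gap: 84.6
```

Request:
move_arm([
  [0,0,0,0,0,0,0.06],
  [0,0,0,0,0,0,0.05],
  [0,0,0,0,0,0,0.042],
  [0,0,0,0,0,0,0.036],
  [0,0,0,0,0,0,0.03],
  [0,0,0,0,0,0,0.02],
  [0,0,0,0,0,0,0.02],
  [0,0,0,0,0,0,0.02],
])

```text
clock: 5.2
tool_pos: [519.5, -105.2, 95.8]
tool_rot: [0.492, -0.508, 0.508, -0.492]
ft_force: [1.2, 1.5, 4.5]
finger_gap: 36.1
```

Run:
```python
from h import *
from cell import *
plan((519.5,-105.3,96),-1.8,sense());st(sense())
```

```text
tcp [ 519.52 -105.23   95.77] shift(tool now) [ 0.07 -0.23 -0.02] shift(goal axes) [ 0.07 -0.23 -0.02] rot [-0.06 -0.01  0.01] q6 -0.2754421016475551 clock 5.2 F [1.2  1.53 4.53] gap 36.136555367336655
{'clock': np.float64(5.2), 'joint_positions': array([-0.31,  0.18,  1.7 ,  0.  ,  1.26, -0.28]), 'qd': array([ 0., -0.,  0., -0., -0.,  0.]), 'joint_efforts': array([ -0.26, -33.23, -25.53,  -0.15,   0.04,  -0.  ]), 'tool_pos': array([ 519.52, -105.23,   95.77]), 'tool_rot': array([ 0.49, -0.51,  0.51, -0.49]), 'ft_force': array([1.2 , 1.53, 4.53]), 'ft_torque': array([0.05, 0.04, 0.01]), 'finger_gap': np.float64(36.14)}
```

Request:
move_arm([
  [0,-0.005,0,0,0,0,0.02],
  [0,-0.01,0,0,0,0,0.02],
  [0,-0.015,0,0,0,0,0.02],
  [0,-0.015,0,0,0,0,0.02],
  [0,-0.012,0,0,0,0,0.02],
  [0,-0.008,0,0,0,0,0.02],
  [0,-0.005,0,0,0,0,0.02],
  [0,0,0,0,0,0,0.02],
])

```text
clock: 6.2
tool_pos: [519.2, -105.2, 165.5]
tool_rot: [0.492, -0.508, 0.508, -0.492]
ft_force: [0.1, 1.4, -3.3]
finger_gap: 36.1
```

Request:
move_arm([
  [0,0,0,0,0,0,0.02],
  [0,0,0,0,0,0,0.02],
  [0,0,0,0,0,0,0.02],
  [0,0,0,0,0,0,0.02],
  [0,0,0,0,0,0,0.02],
  [0,0,0,0,0,0,0.02],
  [0,0,0,0,0,0,0.02],
  [0,0,0,0,0,0,0.02],
])

```text
clock: 7.2
tool_pos: [519.2, -105.1, 165.3]
tool_rot: [-0.492, 0.508, -0.508, 0.492]
ft_force: [-0.1, -0.5, -2.4]
finger_gap: 36.3
```

Run:
```python
from h import *
from cell import *
st(sense())
b=get_image("scene")[:,:,::-1]
print(sense()["ft_force"])
cv2.imwrite("pics/l1.png",cv2.resize(b[130:280,200:320],(480,600),interpolation=3))
```

```text
{'clock': np.float64(7.2), 'joint_positions': array([-0.31,  0.11,  1.62,  0.  ,  1.41, -0.28]), 'qd': array([ 0., -0., -0., -0.,  0., -0.]), 'joint_efforts': array([ -0.  , -35.83, -30.78,   0.  ,   0.  ,  -0.  ]), 'tool_pos': array([ 519.18, -105.14,  165.33]), 'tool_rot': array([-0.49,  0.51, -0.51,  0.49]), 'ft_force': array([-0.05, -0.54, -2.39]), 'ft_torque': array([ 0.  , -0.01,  0.02]), 'finger_gap': np.float64(36.26)}
[ 0.51  0.42 -3.08]
```

View pics/l1.png

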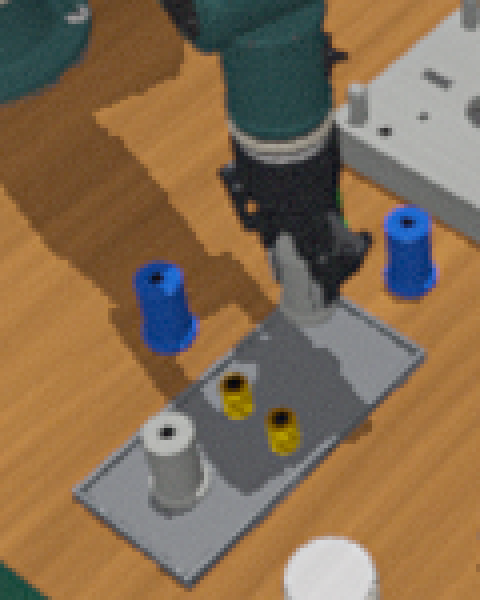

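Scene crop: the pillar hangs at (305,290), upright and clear of the tray. Wrist force is about -3 N, so this looks like the hollow one. I'll hold a little longer and then put it back.

Request:
move_arm([
  [0,0,0,0,0,0,0.02],
  [0,0,0,0,0,0,0.02],
  [0,0,0,0,0,0,0.02],
  [0,0,0,0,0,0,0.02],
  [0,0.01,0,0,0,0,0.02],
  [0,0.015,0,0,0,0,0.02],
  [0,0.015,0,0,0,0,0.02],
  [0,0.01,0,0,0,0,0.02],
])

```text
clock: 8.25
tool_pos: [518.4, -104.9, 113.2]
tool_rot: [-0.492, 0.509, -0.507, 0.492]
ft_force: [0.3, -0.4, -3.1]
finger_gap: 36.3
```

Request:
move_arm([
  [0,0.007,0,0,0,0,0.02],
  [0,0.004,0,0,0,0,0.02],
  [0,0.003,0,0,0,0,0.02],
  [0,0.002,0,0,0,0,0.02],
  [0,0.002,0,0,0,0,0.02],
  [0,0.001,0,0,0,0,0.02],
  [0,0,0,0,0,0,0.02],
  [0,0,0,0,0,0,0.02],
])

```text
clock: 9.25
tool_pos: [519.2, -105.2, 96.4]
tool_rot: [0.492, -0.508, 0.508, -0.492]
ft_force: [0.4, -0.3, -2.8]
finger_gap: 36.0
```

Run:
```python
from h import *
from cell import *
plan((519.5,-105.3,96),-1.8,sense())
```

```text
tcp [ 519.24 -105.17   96.42] shift(tool now) [0.12 0.42 0.27] shift(goal axes) [0.12 0.42 0.27] rot [-0.01 -0.01 -0.  ] q6 -0.2754169188105814 clock 9.25 F [ 0.4  -0.25 -2.78] gap 35.956508753484215
```

Request:
move_arm([
  [0,0.0005,0,0,0,0,0.02],
  [0,0.0005,0,0,0,0,0.02],
  [0,0,0,0,0,0,0.02],
  [0,0,0,0,0,0,0.02],
  [0,0,0,0,0,0,0.045],
  [0,0,0,0,0,0,0.06],
  [0,0,0,0,0,0,0.085],
  [0,0,0,0,0,0,0.085],
])

```text
clock: 10.25
tool_pos: [519.2, -105.2, 95.3]
tool_rot: [0.492, -0.508, 0.508, -0.492]
ft_force: [-0.8, 0.8, -0.8]
finger_gap: 84.7
```

Request:
move_arm([
  [0,0,0,0,0,0,0.085],
  [0,0,0,0,0,0,0.085],
  [0,-0.01,0,0,0,0,0.085],
  [0,-0.02,0,0,0,0,0.085],
  [0,-0.02,0,0,0,0,0.085],
  [0,-0.02,0,0,0,0,0.085],
  [0,-0.02,0,0,0,0,0.085],
  [0,0,0,0,0,0,0.085],
])

```text
clock: 11.25
tool_pos: [520.4, -105.5, 188.1]
tool_rot: [0.491, -0.506, 0.51, -0.493]
ft_force: [-0.3, -0.4, -0.7]
finger_gap: 85.1
```

Run:
```python
from h import *
from cell import *
plan((516,-258.5,185.5),-1.8,sense())
b=get_image("scene")[:,:,::-1]
cv2.imwrite("pics/l2.png",cv2.resize(b[130:280,200:320],(480,600),interpolation=3))
```

```text
tcp [ 520.35 -105.52  188.06] shift(tool now) [153.04   2.78   0.46] shift(goal axes) [153.04   2.56   0.46] rot [-0.31 -0.    0.08] q6 -0.2754394552763986 clock 11.25 F [-0.28 -0.39 -0.66] gap 85.08028235057085
```

View pics/l2.png

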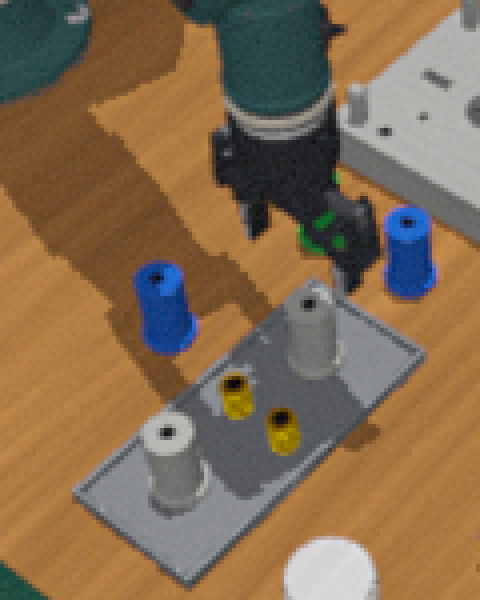

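The pillar is back upright where it stood, top at crop (310,303). Now to the second pillar.

Request:
move_arm([
  [0.015,0,0,0,0,0,0.085],
  [0.025,0,0,0,0,0,0.085],
  [0.035,0,0,0,0,0,0.085],
  [0.035,0,0,0,0,0,0.085],
  [0.025,0,0,0,0,0,0.085],
  [0.018,0,0,0,0,0,0.085],
  [0,0,0,0,0,0,0.085],
  [0,0,0,0,0,0,0.085],
])

```text
clock: 12.3
tool_pos: [514.2, -257.5, 184.9]
tool_rot: [-0.492, 0.508, -0.507, 0.492]
ft_force: [-0.2, 0.9, 0.9]
finger_gap: 85.1
```

Run:
```python
from h import *
from cell import *
plan((516,-258.5,96),-1.8,sense())
b=get_image("scene")[:,:,::-1]
cv2.imwrite("pics/r1.png",cv2.resize(b[150:300,180:300],(480,600),interpolation=3))
```

```text
tcp [ 514.23 -257.5   184.89] shift(tool now) [ 1.04 88.89  1.85] shift(goal axes) [ 0.94 88.89  1.8 ] rot [ 0.04  0.01 -0.06] q6 -0.5319522565038554 clock 12.3 F [-0.2   0.87  0.89] gap 85.07054833147765
```

View pics/r1.png

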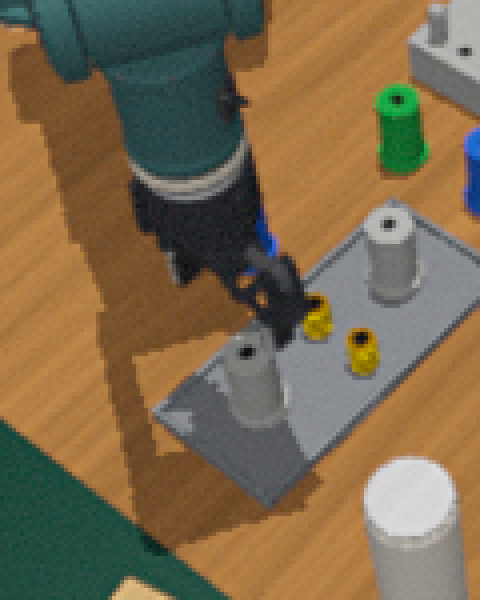

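The jaws straddle the near pillar, top at crop (245,352). I'll descend and grip.

Request:
move_arm([
  [0.001,0.018,0.0018,0,0,0,0.085],
  [0,0.018,0,0,0,0,0.085],
  [0,0.018,0,0,0,0,0.085],
  [0,0.018,0,0,0,0,0.085],
  [0,0.012,0,0,0,0,0.085],
  [0,0.005,0,0,0,0,0.085],
  [0,0,0,0,0,0,0.085],
  [0,0,0,0,0,0,0.085],
])

```text
clock: 13.35
tool_pos: [516.6, -259.5, 97.2]
tool_rot: [0.492, -0.507, 0.508, -0.492]
ft_force: [0.2, 0.6, 0.0]
finger_gap: 84.7
```

Request:
move_arm([
  [0,0,0,0,0,0,0.06],
  [0,0,0,0,0,0,0.05],
  [0,0,0,0,0,0,0.042],
  [0,0,0,0,0,0,0.036],
  [0,0,0,0,0,0,0.03],
  [0,0,0,0,0,0,0.02],
  [0,0,0,0,0,0,0.02],
  [0,0,0,0,0,0,0.02],
])

```text
clock: 14.35
tool_pos: [516.2, -259.2, 96.7]
tool_rot: [0.492, -0.508, 0.508, -0.492]
ft_force: [-0.6, 0.8, 4.5]
finger_gap: 36.5
```

Run:
```python
from h import *
from cell import *
plan((516,-258.5,96),-1.8,sense())
```

```text
tcp [ 516.18 -259.2    96.65] shift(tool now) [-0.69  0.65 -0.2 ] shift(goal axes) [-0.69  0.65 -0.2 ] rot [-0.02 -0.01  0.  ] q6 -0.5319818183508809 clock 14.35 F [-0.64  0.76  4.46] gap 36.49352641377675
```

Lift about 70 mm.

Request:
move_arm([
  [0,-0.005,0,0,0,0,0.02],
  [0,-0.01,0,0,0,0,0.02],
  [0,-0.015,0,0,0,0,0.02],
  [0,-0.015,0,0,0,0,0.02],
  [0,-0.012,0,0,0,0,0.02],
  [0,-0.008,0,0,0,0,0.02],
  [0,-0.005,0,0,0,0,0.02],
  [0,0,0,0,0,0,0.02],
])

```text
clock: 15.35
tool_pos: [516.2, -259.2, 166.5]
tool_rot: [0.492, -0.508, 0.508, -0.492]
ft_force: [0.3, -0.6, -7.5]
finger_gap: 36.2
```

Request:
move_arm([
  [0,0,0,0,0,0,0.02],
  [0,0,0,0,0,0,0.02],
  [0,0,0,0,0,0,0.02],
  [0,0,0,0,0,0,0.02],
  [0,0,0,0,0,0,0.02],
  [0,0,0,0,0,0,0.02],
  [0,0,0,0,0,0,0.02],
  [0,0,0,0,0,0,0.02],
])

```text
clock: 16.35
tool_pos: [516.1, -259.1, 166.3]
tool_rot: [0.492, -0.508, 0.508, -0.492]
ft_force: [0.7, 0.6, -5.4]
finger_gap: 35.8
```

Run:
```python
from h import *
from cell import *
b=get_image("scene")[:,:,::-1]
s=sense();plan((516,-258.5,215),-1.8,s);rows((486.5,178.4,215),-1.8,s,16,.02)
cv2.imwrite("pics/r2.png",cv2.resize(b[150:300,180:300],(480,600),interpolation=3))
```

```text
tcp [ 516.1  -259.15  166.29] shift(tool now) [ -0.65 -48.71  -0.12] shift(goal axes) [ -0.64 -48.71  -0.12] rot [-0.   -0.01 -0.  ] q6 -0.532006353899903 clock 16.4 F [ 0.32  0.28 -6.02] gap 36.08304914920322
[-0.0273, -0.003, -0.0027, -0.0, -0.0, -0.0, 0.02]
[-0.0273, -0.003, -0.0027, -0.0, -0.0, -0.0, 0.02]
[-0.0273, -0.003, -0.0027, -0.0, -0.0, -0.0, 0.02]
[-0.0273, -0.003, -0.0027, -0.0, -0.0, -0.0, 0.02]
[-0.0273, -0.003, -0.0027, -0.0, -0.0, -0.0, 0.02]
[-0.0273, -0.003, -0.0027, -0.0, -0.0, -0.0, 0.02]
[-0.0273, -0.003, -0.0027, -0.0, -0.0, -0.0, 0.02]
[-0.0273, -0.003, -0.0027, -0.0, -0.0, -0.0, 0.02]
[-0.0273, -0.003, -0.0027, -0.0, -0.0, -0.0, 0.02]
[-0.0273, -0.003, -0.0027, -0.0, -0.0, -0.0, 0.02]
[-0.0273, -0.003, -0.0027, -0.0, -0.0, -0.0, 0.02]
[-0.0273, -0.003, -0.0027, -0.0, -0.0, -0.0, 0.02]
[-0.0273, -0.003, -0.0027, -0.0, -0.0, -0.0, 0.02]
[-0.0273, -0.003, -0.0027, -0.0, -0.0, -0.0, 0.02]
[-0.0273, -0.003, -0.0027, -0.0, -0.0, -0.0, 0.02]
[-0.0273, -0.003, -0.0027, -0.0, -0.0, -0.0, 0.02]
```

View pics/r2.png

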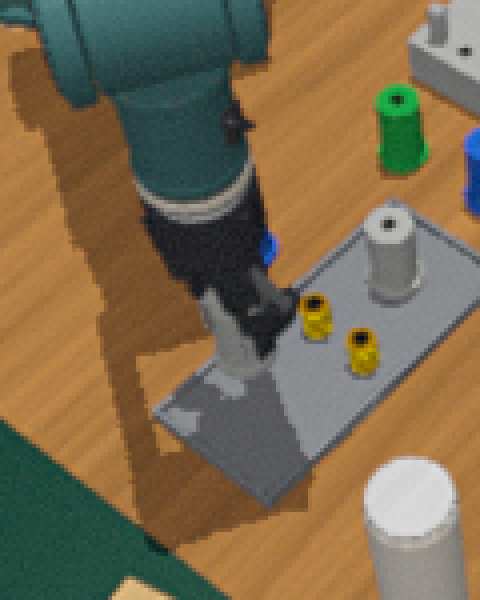

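The second pillar reads about -6.3 N against -3 N, so it is the heavier one. It has been held still for over a second and the picture shows it clear of the tray. I'll raise it and carry it to the plate.

Request:
move_arm([
  [0,0,0,0,0,0,0.02],
  [0,0,0,0,0,0,0.02],
  [0,-0.006,0,0,0,0,0.02],
  [0,-0.012,0,0,0,0,0.02],
  [0,-0.015,0,0,0,0,0.02],
  [0,-0.015,0,0,0,0,0.02],
  [0,-0.01,0,0,0,0,0.02],
  [-0.005,-0.004,0,0,0,0,0.02],
])

```text
clock: 17.4
tool_pos: [516.5, -254.4, 229.7]
tool_rot: [0.492, -0.507, 0.509, -0.492]
ft_force: [-0.3, -0.4, -6.3]
finger_gap: 36.1
```

Request:
move_arm([
  [-0.012,0,-0.001,0,0,0,0.02],
  [-0.02,0,-0.002,0,0,0,0.02],
  [-0.026,0,-0.003,0,0,0,0.02],
  [-0.03,0,-0.003,0,0,0,0.02],
  [-0.03,0,-0.003,0,0,0,0.02],
  [-0.03,0,-0.003,0,0,0,0.02],
  [-0.03,0,-0.003,0,0,0,0.02],
  [-0.03,0,-0.003,0,0,0,0.02],
])

```text
clock: 18.4
tool_pos: [500.8, -43.2, 227.6]
tool_rot: [-0.492, 0.508, -0.507, 0.492]
ft_force: [0.8, 1.2, -5.0]
finger_gap: 36.3
```

Request:
move_arm([
  [-0.03,0,-0.003,0,0,0,0.02],
  [-0.03,0,-0.003,0,0,0,0.02],
  [-0.03,0,-0.003,0,0,0,0.02],
  [-0.03,0,-0.003,0,0,0,0.02],
  [-0.03,0,-0.003,0,0,0,0.02],
  [-0.025,0,-0.003,0,0,0,0.02],
  [-0.015,0,-0.002,0,0,0,0.02],
  [-0.01,0,-0.001,0,0,0,0.02],
])

```text
clock: 19.4
tool_pos: [486.4, 155.9, 228.0]
tool_rot: [-0.493, 0.508, -0.507, 0.492]
ft_force: [0.6, -1.1, -6.3]
finger_gap: 36.0
```

Run:
```python
from h import *
from cell import *
plan((486.5,178.4,186.5),-1.8,sense())
```

```text
tcp [486.43 155.94 227.98] shift(tool now) [-22.47  41.48  -0.58] shift(goal axes) [-22.45  41.48  -0.63] rot [0.04 0.06 0.02] q6 0.22973124396569203 clock 19.4 F [ 0.58 -1.1  -6.31] gap 36.034692976090255
```

Request:
move_arm([
  [-0.008,0,0,0,0,0,0.02],
  [-0.008,0.004,0,0,0,0,0.02],
  [-0.006,0.008,-0.0006,0,0,0,0.02],
  [0,0.01,0,0,0,0,0.02],
  [0,0.01,0,0,0,0,0.02],
  [0,0.006,0,0,0,0,0.02],
  [0,0.003,0,0,0,0,0.02],
  [0,0,0,0,0,0,0.02],
])

```text
clock: 20.4
tool_pos: [487.3, 176.9, 187.2]
tool_rot: [-0.492, 0.508, -0.508, 0.492]
ft_force: [0.3, -0.5, -6.2]
finger_gap: 35.9
```

Request:
move_arm([
  [0,0,0,0,0,0,0.02],
  [0,0,0,0,0,0,0.02],
  [0,0,0,0,0,0,0.02],
  [0,0,0,0,0,0,0.02],
  [0,0,0,0,0,0,0.02],
  [0,0,0,0,0,0,0.02],
  [0,0,0,0,0,0,0.02],
  [0,0,0,0,0,0,0.02],
])

```text
clock: 21.4
tool_pos: [487.3, 177.0, 187.3]
tool_rot: [-0.492, 0.508, -0.508, 0.492]
ft_force: [0.2, -0.2, -6.7]
finger_gap: 36.1
```

Run:
```python
from h import *
from cell import *
b=get_image("scene")[:,:,::-1];a=get_image("top")[:,:,::-1]
s=sense();plan((486.5,178.4,186.5),-1.8,s)
print(proj("scene",(486.5,178.4,95)),proj("scene",(486.5,178.4,45)))
# predicted underside ring and post
im=cv2.resize(b[80:210,260:390],None,fx=4.5,fy=4.5,interpolation=3)
raw=im.copy()
t=np.linspace(0,2*np.pi,60)
for r,z,c in((23,95,(0,0,255)),(23,103,(0,255,0)),(25.5,45,(255,0,0))):
    pts=np.array([proj("scene",(486.5+r*np.cos(k),178.4+r*np.sin(k),z)) for k in t])
    pts=((pts+.5-[260,80])*4.5-.5).astype(int);cv2.polylines(im,[pts],True,c,1)
cv2.imwrite("pics/f1.png",im);cv2.imwrite("pics/f2.png",raw)
cv2.imwrite("pics/f3.png",np.hstack([b[100:300,180:380],a[140:340,190:440]])[:, :])
```

```text
tcp [487.26 176.97 187.31] shift(tool now) [-1.4   0.81 -0.81] shift(goal axes) [-1.4   0.81 -0.8 ] rot [-0.   -0.01 -0.01] q6 0.2704803545064276 clock 21.5 F [ 0.08  0.22 -6.56] gap 36.09647468590579
[323.34 146.35] [323.31 156.73]
```

View pics/f1.png

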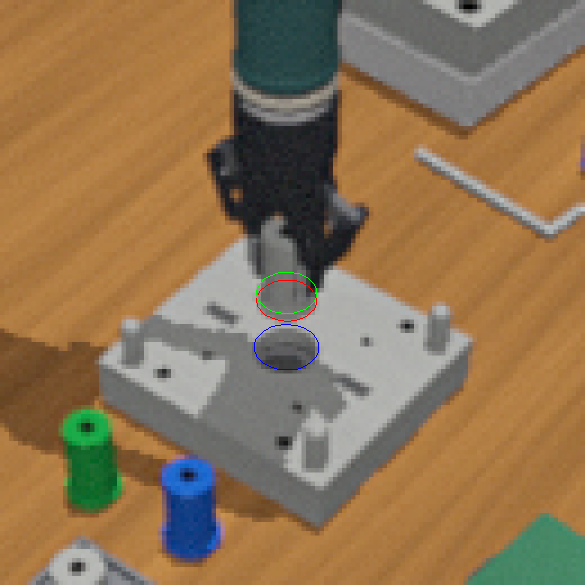

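View pics/f2.png

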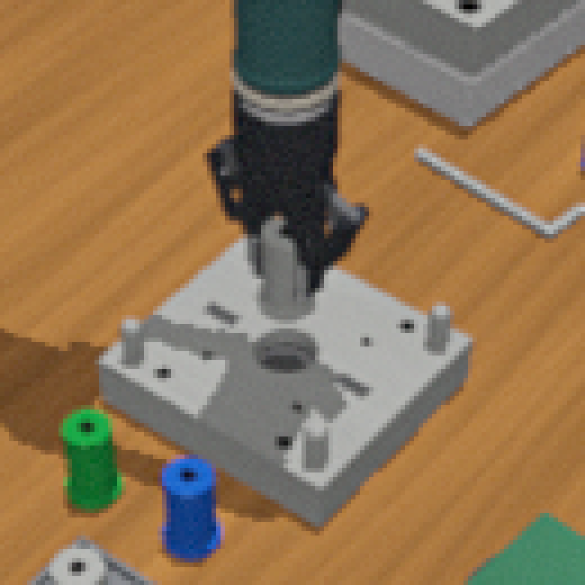

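View pics/f3.png

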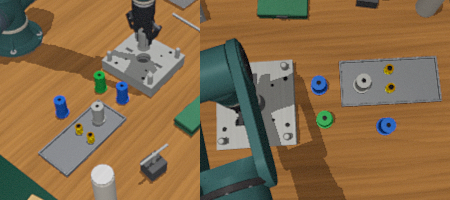

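The pillar hangs upright over the pocket: flange at crop (285,302), pocket at (285,350). The other pillar stands in the tray. One small centring correction of about 1.5 mm.

Request:
move_arm([
  [-0.0012,0.0008,-0.0008,0,0,0,0.02],
  [0,0,0,0,0,0,0.02],
  [0,0,0,0,0,0,0.02],
  [0,0,0,0,0,0,0.02],
  [0,0,0,0,0,0,0.02],
  [0,0,0,0,0,0,0.02],
  [0,0,0,0,0,0,0.02],
  [0,0,0,0,0,0,0.02],
])

```text
clock: 22.5
tool_pos: [486.5, 178.2, 186.5]
tool_rot: [-0.492, 0.508, -0.508, 0.492]
ft_force: [0.7, -0.8, -5.2]
finger_gap: 36.2
```

Run:
```python
from h import *
from cell import *
b=get_image("scene")[:,:,::-1];a=get_image("top")[:,:,::-1]
s=sense();plan((486.5,178.4,186.5),-1.8,s);print(abs(s["qd"]).max())
cv2.imwrite("pics/g1.png",cv2.resize(b[110:180,290:360],None,fx=8,fy=8,interpolation=3))
cv2.imwrite("pics/g2.png",cv2.resize(a[185:285,295:445],None,fx=5.33,fy=5.33,interpolation=3))
```

```text
tcp [486.47 178.22 186.54] shift(tool now) [-0.18  0.04  0.02] shift(goal axes) [-0.18  0.04  0.02] rot [-0.   -0.01 -0.01] q6 0.27318911537742446 clock 22.6 F [ 0.06 -0.75 -5.46] gap 35.87835410701137
0.002394749359514322
```

View pics/g1.png

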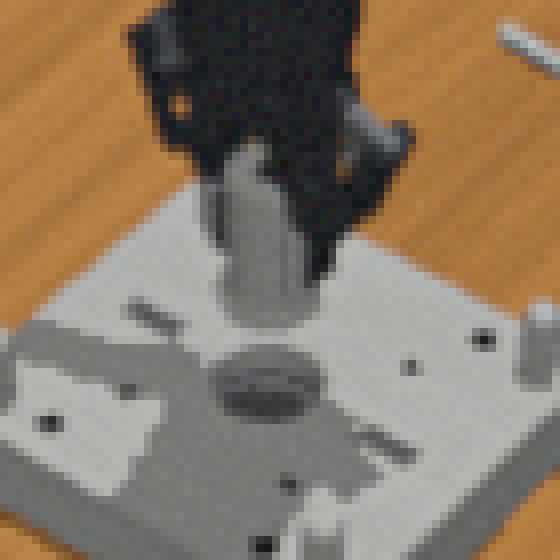

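View pics/g2.png

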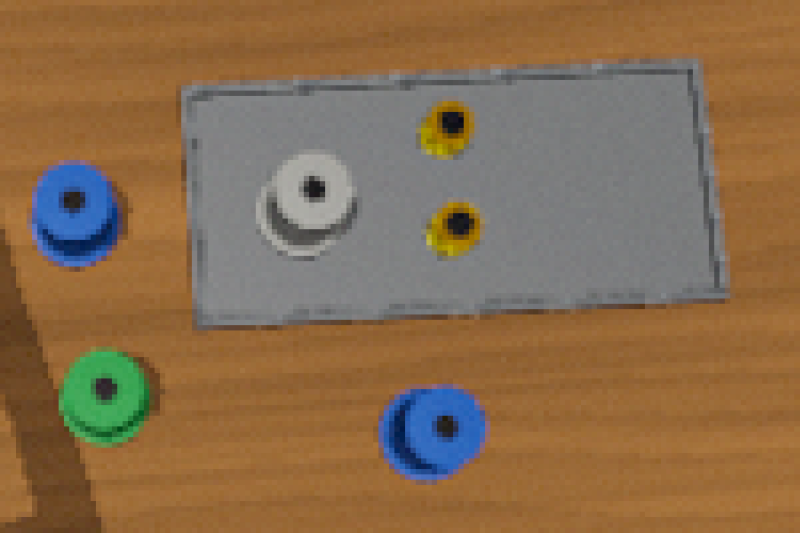

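The lighter pillar's top is at (314,188), within a pixel of where it started, and springs and look-alikes haven't moved. The held flange is centred at crop x≈269.5 and the pocket at ≈268.5, so I'll hand in.

```bash
python3 -c "
from cell import *
print(hand_in())"
```

```text
the job is handed in; nothing more can be done
None
```

The arm finished holding the heavier pillar upright and still above the mould plate's round pocket, and the lighter one is back standing in the tray. I handed the job in at about 22.6 s.

- **Weighing:** I lifted each pillar about 70 mm and held it still for over a second. The one nearer the plate pulled about 3 N, so it is the hollow one. The one at the far end of the tray pulled about 6.3 N, so it is the solid one. Force readings varied by roughly 1 N either way.
- **Lighter pillar:** in the last top picture it stands within about a pixel of where it started. The two springs and the blue and green look-alikes had not moved.
- **Heavier pillar:** the TCP is within about 0.2 mm of the pocket position I measured, and the pillar's underside is about 50 mm above the pocket mouth. The joints were essentially at rest.
- **Small disagreement:** in the last scene picture the pillar sits about 0.7 px higher over the pocket than predicted, which is perhaps 2–3 mm in height or centring. That is close to the roughly 2 mm camera calibration, so I left it. No check failed.

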